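# Fetch the flanged spool from behind the tall cones

## Robot

A 6-joint arm with a two-finger parallel gripper is mounted at the origin on the work surface. World frame = base frame: x ahead of the robot, y to its left, z up, the work surface at z = 0. Lengths are in m, angles in rad, forces in N, time in s.
With the tool pointing down it reaches from about 0.325 to 0.85 m from the base axis. Payload 4.4 kg.
Tool frame: the origin (TCP) lies at the centre of the arm's flange, where the gripper is bolted on; the fingertips stand 199 mm ahead of it and the grasp point (between the pads) lies 180 mm ahead of it; z points along the fingers, y is the line along which they close (so a half turn about z gives the same grasp; the last joint's range is limited). The gripper opens to 94 mm and grips with 3 to 60 N. Pads are 16 mm wide; open, the fingers measure 119 mm over their backs; the gripper's body (75 mm by 177 mm) begins 78 mm behind the grasp point.
Start: joints at [-1.26, 0.207, 1.542, -0, 1.393, -0.15], TCP at [0.256, -0.515, 0.405] pointing down, gripper open.
Joint ranges: [-2.73, 2.73], [-0.86, 2.22], [0.23, 2.46], [-1.11, 4.25], [0.08, 2.63], [-2.82, 2.82]. Speed limits (rad/s): [2.79, 2.79, 3.14, 3.14, 3.14, 3.14].

## Interface

Orientations are given as a unit quaternion [w, x, y, z].
In Python, from rig import * gives the robot as it stands. The module is installed in compiled form; this text tells all that it offers. Calls block until the motion is done:
- movep(position, orientation): joint-space move of the TCP to a pose.
- move_linear(position, vel=0.15, rotation=None): straight line of the TCP; rotation=None keeps the orientation; vel is the mean speed in m/s.
- move_joints(angles): joint-space move.
- gripper_to(opening, force=None): opening from 0.0 (shut) to 1.0 (fully open); force is the grip in N (None keeps the last); returns when the fingers have stopped.
- wait(seconds).
- inverse_kinematics(position, orientation): joint angles nearest the present ones, or None.
- sense(): the state.
- get_image(name): name is "scene" or "top" or "wrist"; returns a dict with "image" (420x560x3 uint8, blue, green, red), "camera_matrix" (3x3 intrinsics, pixels), "R" (3x3) and "t" (3): a world point X has camera coordinates R X + t; the wrist camera has in their place "hand_eye" (4x4, takes a point from camera to tool coordinates, whose origin is the TCP and whose axes are the flange's). Camera axes: x right, y down, z forward; pixel columns grow to the right and rows downward; lengths in m; the calibration is good to about 2 mm. A picture is of the moment at which its call begins: read the wrist's pose just before it. There is no depth.
A pose or a line that the arm cannot do raises MotionError and nothing moves.
- job_done(): hands the job in; it is judged then, once.
Trained networks look in a picture, given as the dict that the camera call returned (one of the last four; its "shot" number tells which), for a name from the list of things; names that differ only in an ending like _2 or _b are one class to them, and where a whole thing is asked for, a point or a joint stands for the part that bears it (a point fixed in the world has none). Each returns a list of dicts, best first, with "conf" (0 to 1); they miss things now and then, are a little off and sometimes report something else, mostly with a low value. They report only what shows in the picture. A call takes as long as a camera call.
- trace(picture, thing): "mask" (420x560 bool, what is visible of it) and "box" ([centre column, centre row, width, height] in pixels, round what is visible of it).
The state is a dict: "time": time; "qpos": joint angles; "qd": joint speeds; "effort": joint torques, N m; "ee_pos": TCP position; "tcp_rot": TCP orientation; "force": force on the tool from outside, world axes, zero at the start; "moment": the same for the moment, N m; "gripper_width": opening from 0.0 (shut) to 1.0 (fully open); "gripper_force": force on a finger pad.
Only numpy, scipy, OpenCV 4.12 (cv2) and the standard library are available. Lean on these libraries where they do the work, as an engineer would, in place of code of your own. Each camera call takes 0.05 s, during which the arm holds its last target. There are 200 camera calls.

## Task

The machine needs the short flanged spool that stands in the back row of the peg rack. Stand the two tall thread packages directly in front of it upright in the steel tray to get them out of the way, then put the spool over the pin of the empty saucer of the thread stand, and finally put each tall package back on the very peg it came from. Leave everything else where it is, and knock nothing over.

Things in the scene. Friction and masses are not known exactly. Their poses are not given: they have to be found in the camera images.
- spool: the wanted thread spool: short, with a flat grey plastic flange at each end, 70 mm tall, thread 48 mm in diameter between flanges of 62 mm (each 6 mm thick); a 22 mm bore runs right through. It starts standing upright on a back-row peg. Origin: centre of its underside, z up along its axis. 0.10 to 0.20 kg. Grip the thread between the flanges.
- cone: tall tapering cone of cream thread: 64 mm in diameter at the foot, narrowing evenly to 42 mm at 165 mm height, then a grey plastic tip 20 mm in diameter and 12 mm high. Hollow, open below (42 mm bore at the foot, 36 mm at peg-top height). Starts upright on a front-row peg. Origin: centre of its underside, z up along its axis. 0.18 to 0.36 kg.
- tube: tall straight cylinder of cream thread, 56 mm in diameter, 150 mm high, plus a grey tip 18 mm in diameter and 12 mm high. Hollow, open below (34 mm bore). Starts upright on a front-row peg. Origin: centre of its underside, z up along its axis. 0.20 to 0.39 kg.
- footed: tall cream thread package with a flared foot: grey foot 68 mm in diameter and 10 mm high, sloping in to a straight body 48 mm in diameter from 26 mm up to 172 mm height, plus a grey tip 24 mm in diameter and 12 mm high. Hollow, open below (30 mm bore). Starts upright on a front-row peg. Origin: centre of its underside, z up along its axis. 0.17 to 0.34 kg.
- cop: short dumpy thread cone without flanges, 60 mm in diameter at the foot, 38 mm at the top, 58 mm high plus a 12 mm tip; it stands on the other back-row peg and stays there. Origin: centre of its underside.
- rack: fixed plywood rack, board 120 (x) x 290 (y) x 18 mm. Origin: centre of its underside; -x is the front, towards the robot. Five pegs 8 mm thick, tops 65 mm above the bench: front row at rack x -22.5, y -100, 0, 100 mm; back row at x +22.5, y -50, 50 mm. Packages stand on the board; two tall ones crowd the spool (67 mm away), the third is clear (157 mm). Which is on which peg of its row varies.
- tray: fixed empty dark steel tray, 270 mm (x) by 150 mm (y), rim 22 mm high, walls 5 mm, inner floor 5 mm above the bench. Origin: centre of its underside. It lies to one side of the rack, the thread stand to the other; which is which varies.
- stand: the sewing machine's fixed two-saucer thread stand: two black saucers 110 mm in diameter with grey felt and an upright steel pin 6 mm in diameter, on a dark steel bar. Origin: on the bench under the pin of the EMPTY saucer, z up; felt top 30 mm above the bench, pin top 85 mm above the bench. The other saucer, 125 mm away along the stand's +x, carries a fixed thread cone 216 mm high.
- carton: bystander: closed cardboard carton of staples, 70 x 120 x 45 mm, in front of the rack. Origin: centre of its underside.
- stapler: bystander: pneumatic stapler lying on its side, about 170 x 215 x 55 mm, behind the rack. Origin: on the bench under its cylinder head.

How it is judged:
On the way, in this order (a step that is already met when the one before it is completed fails the run):
1. every tall package that crowded the spool stands upright and released in the tray, while the spool is still on its peg (distance of spool from where it was at the start of the episode below 0.015 m and ((x of cone in the frame of tray between -0.12 and 0.12 m and y of cone in the frame of tray between -0.06 and 0.06 m and z of cone in the frame of tray between 0 and 0.012 m and angle between cone's own z axis and vertical below 0.1 rad and contact force between the fingers and cone below 0.2 N) or (distance of cone from where it was at the start of the episode below 0.015 m and angle between cone's own z axis and vertical below 0.1 rad and horizontal distance between cone and spool above 0.1 m)) and ((x of tube in the frame of tray between -0.12 and 0.12 m and y of tube in the frame of tray between -0.06 and 0.06 m and z of tube in the frame of tray between 0 and 0.012 m and angle between tube's own z axis and vertical below 0.1 rad and contact force between the fingers and tube below 0.2 N) or (distance of tube from where it was at the start of the episode below 0.015 m and angle between tube's own z axis and vertical below 0.1 rad and horizontal distance between tube and spool above 0.1 m)) and ((x of footed in the frame of tray between -0.12 and 0.12 m and y of footed in the frame of tray between -0.06 and 0.06 m and z of footed in the frame of tray between 0 and 0.012 m and angle between footed's own z axis and vertical below 0.1 rad and contact force between the fingers and footed below 0.2 N) or (distance of footed from where it was at the start of the episode below 0.015 m and angle between footed's own z axis and vertical below 0.1 rad and horizontal distance between footed and spool above 0.1 m))), for 0.2 s.
2. the flanged spool stands on the felt of the empty saucer, over its pin, released (horizontal distance between spool and stand below 0.012 m and z of spool in the frame of stand between 0.024 and 0.036 m and angle between spool's own z axis and vertical below 0.1 rad and contact force between the fingers and spool below 0.2 N), for 0.2 s.
At the end, for the whole second after the job is handed in: The spool stands upright on the felt of the empty saucer, within 12 mm of the pin; the cone, the tube and the footed package each stand upright on the rack within 15 mm of where they stood at the start (on their own pegs); the cop is still on its peg (within 15 mm); all are released and at rest (all of step 2 and distance of each of cone, tube, footed, cop from where it was at the start of the episode below 0.015 m and angle between each of cone, tube, footed's own z axis and vertical below 0.1 rad and contact force between the fingers and cone below 0.2 N and contact force between the fingers and tube below 0.2 N and contact force between the fingers and footed below 0.2 N and linear speed of each of cone, tube, footed, spool below 0.02 m/s and angular speed of each of cone, tube, footed, spool below 0.2 rad/s); the robot touches nothing.
It fails at once if a thread package or the spool is tipped over (by more than about 35 degrees) (angle between any of cone, tube, footed, spool, cop's own z axis and vertical above 0.6 rad).
It fails at once if the carton or the stapler is shoved by more than 30 mm, or the cop is taken off its peg (distance of any of carton, stapler, cop from where it was at the start of the episode above 0.03 m).
It also fails if it takes over 122 s, if anything falls off the work surface, if the arm or the gripper's body presses on something with over 40 N, if the wrist force passes 120 N, or if a joint passes its speed limit or range.

## Working session

There is one attempt and no reset: what is moved stays moved. The work goes in short steps, each a Python script; the robot and the scene stay as the last script left them, time stands still between calls to the robot, and variables do not carry over. Pictures are saved under pics/ and viewed, at most 14 in all, crops included, and the job is handed in when it is done.

```bash
mkdir -p pics; ls; python3 - <<'E'
from rig import *
import cv2,numpy as np,pickle
a=get_image("scene");b=get_image("top")
cv2.imwrite("pics/s1.png",a["image"]);cv2.imwrite("pics/t1.png",b["image"])
for p in (a,b):
    print(np.round(p["camera_matrix"],1).tolist(),np.round(p["R"],4).tolist(),np.round(p["t"],4).tolist())
    for n in "spool cone tube footed cop rack tray stand carton stapler".split():
        r=trace(p,n)
        print(n,[(round(d["conf"],2),np.round(d["box"],1).tolist()) for d in r[:3]])
s=sense();print(s["time"],s["tcp_rot"],s["ee_pos"],s["gripper_width"])
E
```

```text
pics
[[391.6, 0.0, 274.1], [0.0, 391.6, 205.4], [0.0, 0.0, 1.0]] [[0.781, 0.6243, 0.016], [0.4141, -0.4986, -0.7615], [-0.4674, 0.6014, -0.648]] [-0.4796, -0.2166, 1.0882]
spool [(0.83, [267.5, 188.9, 29.8, 42.3])]
cone [(0.59, [258.9, 150.9, 25.6, 80.9])]
tube [(0.66, [233.8, 177.8, 33.0, 71.5])]
footed [(0.63, [204.1, 200.5, 41.4, 99.4])]
cop [(0.91, [239.7, 221.8, 30.8, 40.2])]
rack [(0.66, [238.4, 228.3, 121.2, 96.0])]
tray [(0.63, [323.1, 143.8, 105.4, 57.4]), (0.6, [232.5, 177.2, 30.6, 75.0])]
stand [(0.7, [137.1, 300.3, 130.4, 122.2])]
carton [(0.81, [208.9, 161.9, 25.8, 39.8])]
stapler [(0.62, [328.4, 279.2, 123.4, 108.6])]
[[405.5, 0.0, 276.6], [0.0, 405.5, 205.6], [0.0, 0.0, 1.0]] [[0.0098, -0.9992, -0.0382], [-0.9903, -0.0044, -0.1388], [0.1386, 0.0392, -0.9896]] [0.0182, 0.5679, 0.8695]
spool [(0.62, [275.8, 203.6, 25.5, 28.1])]
cone [(0.68, [256.4, 226.9, 31.0, 32.1])]
tube [(0.78, [302.5, 217.8, 32.2, 34.6])]
footed [(0.76, [350.1, 211.6, 41.5, 34.2])]
cop [(0.55, [322.6, 198.6, 27.2, 33.1]), (0.44, [349.5, 210.1, 35.7, 39.1])]
rack [(0.76, [299.8, 213.6, 128.7, 66.8])]
tray []
stand []
carton [(0.96, [263.1, 292.9, 62.5, 40.5])]
stapler [(0.95, [310.2, 108.8, 102.7, 70.3]), (0.24, [300.7, 213.3, 130.2, 70.8])]
1.1 [-1.66923828e-05  9.73458019e-01  2.28865647e-01 -1.52595851e-05] [ 0.25618994 -0.51477217  0.40464645] 1.0013379677712988
```

View pics/s1.png

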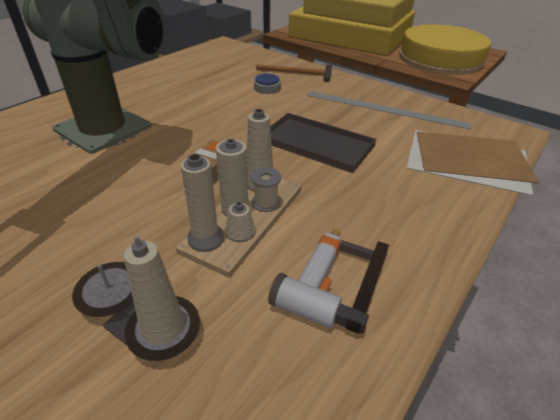

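View pics/t1.png

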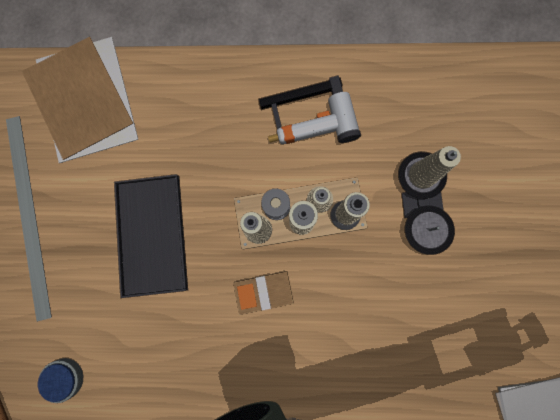

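The scene view shows the stand at the lower left, with its empty saucer at (105,287), and the tray behind the rack. In the top view, the cone (252,224), tube (303,214) and footed package (355,205) are in the front row. The spool (275,203) and cop (321,196) are in the back row, the tray is on the left and the stand on the right. So the cone and tube crowd the spool. Next I'll zoom in to measure.

```bash
python3 - <<'E'
import cv2,numpy as np
b=cv2.imread("pics/t1.png")
c=b[165:265,225:375]; c=cv2.resize(c,None,fx=5,fy=5,interpolation=cv2.INTER_CUBIC)
for i in range(0,150,25): cv2.putText(c,str(225+i),(i*5,10),0,.4,(0,0,255),1);cv2.line(c,(i*5,0),(i*5,500),(0,0,255),1)
for i in range(0,100,25): cv2.putText(c,str(165+i),(0,i*5+10),0,.4,(0,0,255),1);cv2.line(c,(0,i*5),(750,i*5),(0,0,255),1)
cv2.imwrite("pics/c1.png",c)
c=b[140:260,390:470];d=b[170:305,105:195]
c=cv2.resize(c,(400,600),interpolation=cv2.INTER_CUBIC);d=cv2.resize(d,(400,600),interpolation=cv2.INTER_CUBIC)
for i in range(0,80,20): cv2.putText(c,str(390+i),(i*5,10),0,.4,(0,0,255),1);cv2.line(c,(i*5,0),(i*5,600),(0,0,255),1)
for i in range(0,120,20): cv2.putText(c,str(140+i),(0,i*5+10),0,.4,(0,0,255),1);cv2.line(c,(0,i*5),(400,i*5),(0,0,255),1)
cv2.imwrite("pics/c2.png",np.hstack([c,d]))
E
```

```text
(no output)
```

View pics/c1.png

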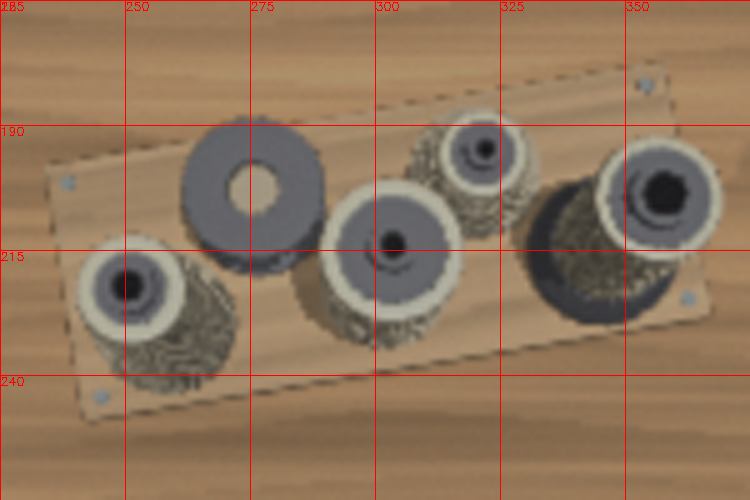

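View pics/c2.png

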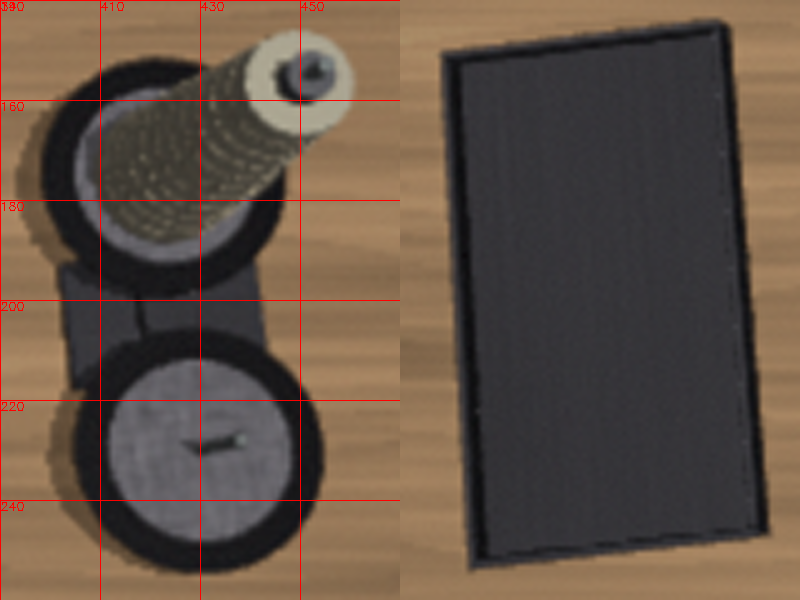

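The crops give the rack corners (44,163), (666,63), (712,314) and (85,420), and the tips at (127,285), (393,244) and (664,193). The felt centre is at (200,450), the pin tip at (240,439), and all four tray corners are visible. I'll convert these to world coordinates.

```bash
cat > geo.py <<'E'
from rig import *
import numpy as np, cv2
def ray(p,px,z):
    d=np.linalg.inv(p["camera_matrix"])@[px[0],px[1],1.]; R,t=p["R"],p["t"]
    o=-R.T@t; d=R.T@d
    return (o+d*(z-o[2])/d[2])[:2]
E
python3 - <<'E'
from geo import *
p=get_image("top")
q=lambda u,v,z:np.round(ray(p,(u,v),z),4)
C=np.array([q(*c,.018) for c in [(233.8,197.6),(358.2,177.6),(367.4,227.8),(242,249)]])
c=C.mean(0); y=(C[0]+C[3]-C[1]-C[2]); y/=np.linalg.norm(y); x=np.array([y[1],-y[0]])
print("rack",c,np.degrees(np.arctan2(x[1],x[0])),np.linalg.norm(C[0]-C[1]),np.linalg.norm(C[0]-C[3]))
for n,l in dict(cone=(-.0225,.1),tube=(-.0225,0),footed=(-.0225,-.1),spool=(.0225,.05),cop=(.0225,-.05)).items(): print(n,np.round(c+l[0]*x+l[1]*y,4))
print("cone",q(250.4,222,.195),"tube",q(303.6,213.8,.18),"footed",q(357.8,203.6,.202),"spool",q(275.7,202.6,.088))
print("felt",q(430.1,230,.03),"pin",q(438,227.8,.085),"pinbase",q(428,229.3,.03))
T=np.array([q(*c,.022) for c in [(114.7,182.4),(178.1,175),(187.8,289.9),(120.7,297.8)]])
print("tray",T.mean(0),T.tolist())
p=get_image("scene")
print("scene pin tip",q(100.5,264,.085),"felt",q(108,288,.03))
print("scene tips",q(258.5,112,.195),q(231,143,.18),q(194.5,159,.202),q(266,176,.088))
E
```

```text
rack [ 0.5545  -0.03085] 9.732598674400274 0.29054233770657245 0.12005902714914858
cone [0.5154 0.0639]
tube [ 0.5323 -0.0347]
footed [ 0.5492 -0.1332]
spool [0.5682 0.0222]
cop [ 0.5851 -0.0763]
cone [0.5152 0.0644] tube [ 0.5328 -0.0342] footed [ 0.5494 -0.1324] spool [0.5675 0.0224]
felt [ 0.5161 -0.3183] pin [ 0.5163 -0.3163] pinbase [ 0.5176 -0.3137]
tray [0.5007   0.312375] [[0.6235, 0.4032], [0.6414, 0.2539], [0.3786, 0.2204], [0.3593, 0.372]]
scene pin tip [ 0.5204 -0.3125] felt [ 0.5211 -0.316 ]
scene tips [0.5215 0.0626] [ 0.5417 -0.0368] [ 0.5566 -0.134 ] [0.5725 0.024 ]
```

The top-view tips match the rack model to about 1 mm. Next I'll move above the cone, and I want a look at the finger shape to decide how to grip the spool.

```bash
cat >> geo.py <<'E'
Q=lambda deg:[0,np.cos(np.radians(deg)/2),np.sin(np.radians(deg)/2),0]
YR=99.7   # closing along rack x
POS=dict(cone=(.5152,.0642),tube=(.5327,-.0344),spool=(.5678,.0223))
ty=np.radians(7.0); tray=lambda x,y=0:(.5007+x*np.cos(ty)-y*np.sin(ty),.3124+x*np.sin(ty)+y*np.cos(ty))
TR=dict(cone=tray(.068),tube=tray(-.068))
PIN=(.517,-.3165)
G=dict(cone=.115,tube=.110)
def st(m=""):
    s=sense();print(m,"t=%.1f"%s["time"],"w=%.3f"%s["gripper_width"],"gf=%.1f"%s["gripper_force"],"F",np.round(s["force"],1),"p",np.round(s["ee_pos"],4))
E
python3 - <<'E'
from geo import *
movep([.5152,.0642,.45],Q(YR)); st()
p=get_image("wrist");cv2.imwrite("pics/w1.png",p["image"])
p=get_image("scene");cv2.imwrite("pics/s2.png",cv2.resize(p["image"][0:240,120:420],(750,600)))
E
```

```text
t=3.5 w=1.001 gf=0.0 F [-0.2 -0.7  0.2] p [0.5154 0.0635 0.4499]
```

View pics/s2.png

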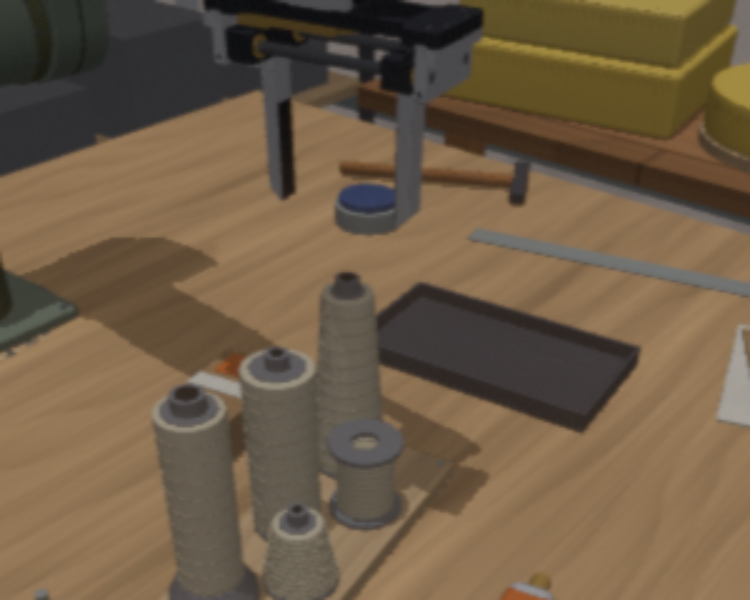

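View pics/w1.png

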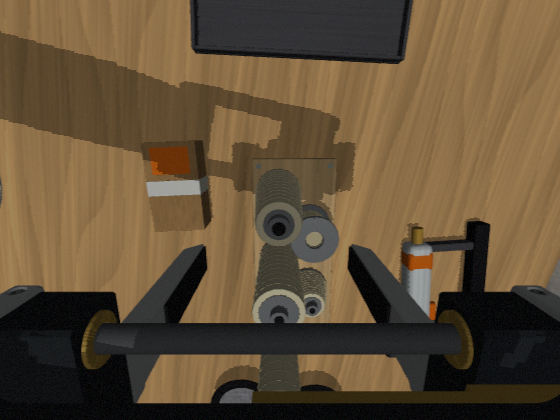

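The fingers are straight bars with thin, nearly flush pads, centred over the cone at about (280,225) in the wrist view. A vertical grip can't reach the recessed thread past the flange, so I'll consider gripping the top flange. First the cone goes to the tray.

```bash
cat >> geo.py <<'E'
def grab(xy,z,yaw,force,up,zup):
    move_linear([*xy,z],vel=.15,rotation=Q(yaw)); gripper_to(0,force); st("grip")
    move_linear([*xy,z+.02],vel=.08); st("lift"); move_linear([*xy,zup],vel=.18)
def place(xy,z,yaw,zup,opening=1.0):
    movep([*xy,zup],Q(yaw)); move_linear([*xy,z+.03],vel=.2); move_linear([*xy,z],vel=.05); st("down")
    gripper_to(opening); move_linear([*xy,zup],vel=.2); st("clear")
E
python3 - <<'E'
from geo import *
n="cone"
grab(POS[n],.018+G[n]+.18,YR,30,0,.44)
st()
place(TR[n],.0055+G[n]+.18,YR,.44)
p=get_image("scene");cv2.imwrite("pics/s3.png",p["image"])
E
```

```text
grip t=5.4 w=0.528 gf=29.9 F [ 0.5  0.1 -0.1] p [0.5153 0.0642 0.313 ]
lift t=5.8 w=0.525 gf=29.9 F [ 0.2 -0.3 -2.1] p [0.5153 0.0642 0.3336]
 t=6.5 w=0.528 gf=29.9 F [ 0.3 -0.3 -2.3] p [0.5147 0.0642 0.4386]
down t=9.0 w=0.525 gf=29.9 F [-1.1 -0.6 -0.9] p [0.5681 0.3207 0.3002]
clear t=10.7 w=1.001 gf=0.0 F [-1.3 -0.2 -1.5] p [0.5678 0.3205 0.4385]
```

View pics/s3.png

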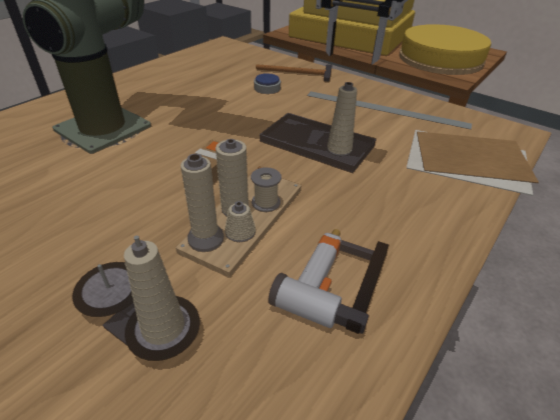

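The cone stands upright in the tray at (343,120). Now the tube.

```bash
python3 - <<'E'
from geo import *
n="tube"
movep([*POS[n],.44],Q(YR))
grab(POS[n],.018+G[n]+.18,YR,30,0,.44)
place(TR[n],.0055+G[n]+.18,YR,.44)
movep([*POS["spool"],.42],Q(YR))
p=get_image("top")
C=p["image"]; cv2.imwrite("pics/t2.png",cv2.resize(C[160:310,100:300],(800,600)))
E
```

```text
grip t=13.8 w=0.599 gf=30.0 F [ 0.8 -0.7  0.5] p [ 0.5328 -0.0344  0.3081]
lift t=14.2 w=0.601 gf=30.0 F [ 0.3  0.3 -1.6] p [ 0.5328 -0.0344  0.3285]
down t=17.8 w=0.604 gf=30.0 F [ 0.1  0.9 -1.9] p [0.4332 0.3041 0.2951]
clear t=19.4 w=0.999 gf=0.0 F [-0.1  0.5 -0.5] p [0.4328 0.3039 0.4386]
```

View pics/t2.png

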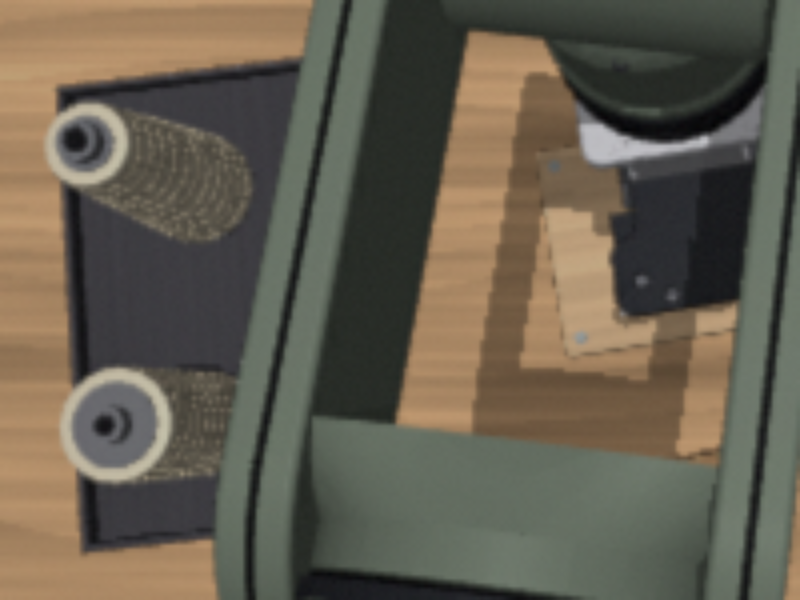

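Both packages stand upright in the tray: the cone tip is at (78,140), the tube tip at (108,425). Next I'll grip the spool by its top flange, lift it and look.

```bash
python3 - <<'E'
from geo import *
xy=POS["spool"]
grab(xy,.018+.064+.18,YR,30,0,.36)
st(); p=get_image("scene");cv2.imwrite("pics/s4.png",cv2.resize(p["image"][60:260,140:400],(780,600)))
E
```

```text
grip t=22.4 w=0.642 gf=29.9 F [ 0.4 -0.8  1. ] p [0.568  0.0222 0.2623]
lift t=22.8 w=0.641 gf=29.9 F [-0.2  0.2 -0.5] p [0.5681 0.0223 0.283 ]
 t=23.4 w=0.639 gf=29.9 F [-0.1 -0.3 -0.9] p [0.5674 0.0223 0.3591]
```

View pics/s4.png

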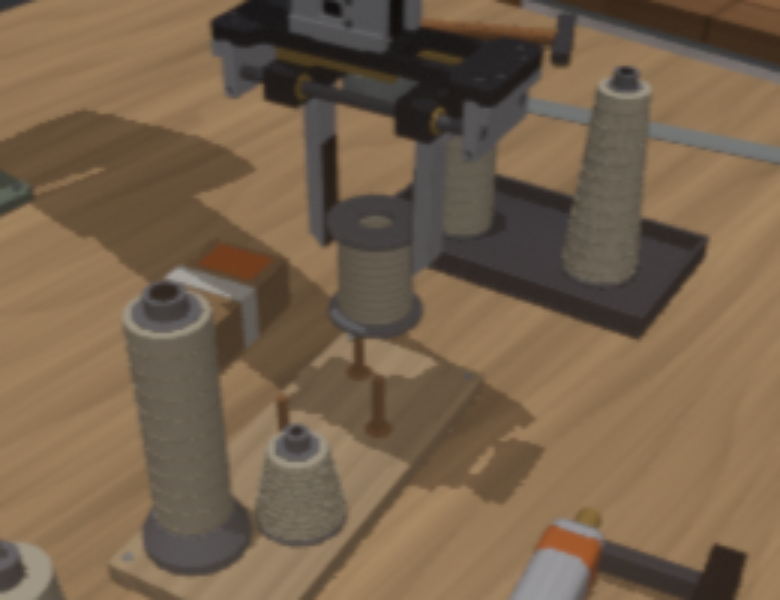

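The spool hangs level between the fingers, flange centre at (373,222). Next I'll carry it high over the footed package to a hover above the pin.

```bash
sed -i 's/^PIN=.*/PIN=(.5163,-.3165)/' geo.py; python3 - <<'E'
from geo import *
xy=POS["spool"]
move_linear([*xy,.49],vel=.18)
movep([*PIN,.47],Q(0)); st()
move_linear([*PIN,.244+.098],vel=.15); st()
p=get_image("scene");cv2.imwrite("pics/s5.png",cv2.resize(p["image"][200:360,40:240],(750,600)))
q=get_image("top");cv2.imwrite("pics/t3.png",q["image"])
E
```

```text
t=25.6 w=0.641 gf=29.9 F [ 0.3  0.3 -1.1] p [ 0.5165 -0.3158  0.4694]
 t=26.6 w=0.643 gf=29.9 F [-0.3  0.1 -0.5] p [ 0.5168 -0.3167  0.3433]
```

View pics/s5.png

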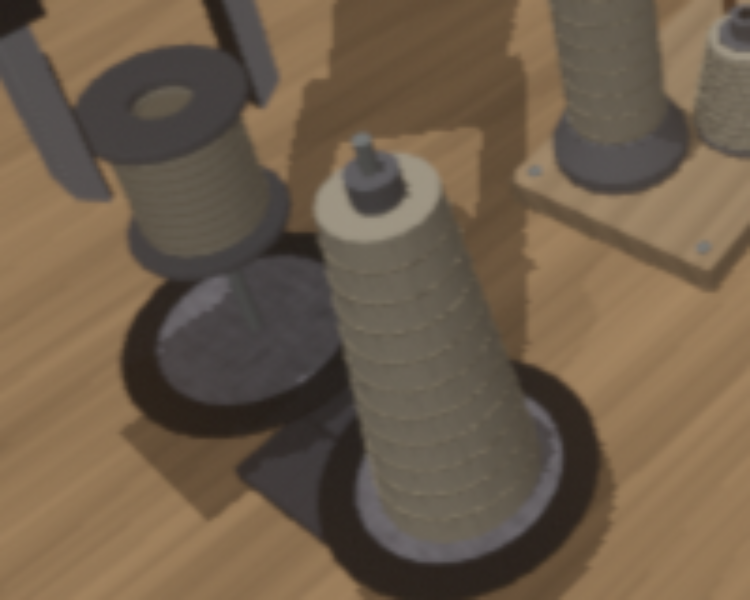

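The spool hovers above the pin: top centre near (163,103), lower flange near (209,228), visible pin base at (255,330). I'll compare this with the projection of an upright spool.

```bash
python3 - <<'E'
from geo import *
s=sense(); st()
p=get_image("scene")
def pr(X):
    u=p["camera_matrix"]@(p["R"]@np.array(X)+p["t"]);u=u[:2]/u[2]; return np.round((u-[40,200])*3.75,0)
for z in (.098,.168): print(z,pr([*PIN,z]), "+x10mm",pr([PIN[0]+.01,PIN[1],z]),"+y10",pr([PIN[0],PIN[1]+.01,z]))
print("pin base",pr([*PIN,.03]),"top",pr([*PIN,.085]))
c=p["image"][200:360,40:240]; c=cv2.resize(c,(750,600),interpolation=cv2.INTER_CUBIC)
a=np.linspace(0,2*np.pi,60)
for z in (.169,.163,.105,.099):
    cv2.polylines(c,[np.array([pr([PIN[0]+.031*np.cos(t),PIN[1]+.031*np.sin(t),z]) for t in a]).astype(int)],True,(0,255,0),1)
for r in (.011,): cv2.polylines(c,[np.array([pr([PIN[0]+r*np.cos(t),PIN[1]+r*np.sin(t),.169]) for t in a]).astype(int)],True,(0,255,0),1)
cv2.line(c,*[tuple(int(v) for v in pr([*PIN,z])) for z in (.03,.085)],(0,0,255),1)
cv2.polylines(c,[np.array([pr([PIN[0]+.055*np.cos(t),PIN[1]+.055*np.sin(t),.03]) for t in a]).astype(int)],True,(0,255,255),1)
cv2.imwrite("pics/s6.png",c)
E
```

```text
t=26.7 w=0.645 gf=29.9 F [ 0.2  0.6 -1.2] p [ 0.5168 -0.3168  0.3437]
0.098 [203. 220.] +x10mm [218. 231.] +y10 [225. 205.]
0.168 [151.  93.] +x10mm [165. 105.] +y10 [175.  79.]
pin base [248. 325.] top [212. 241.]
```

View pics/s6.png

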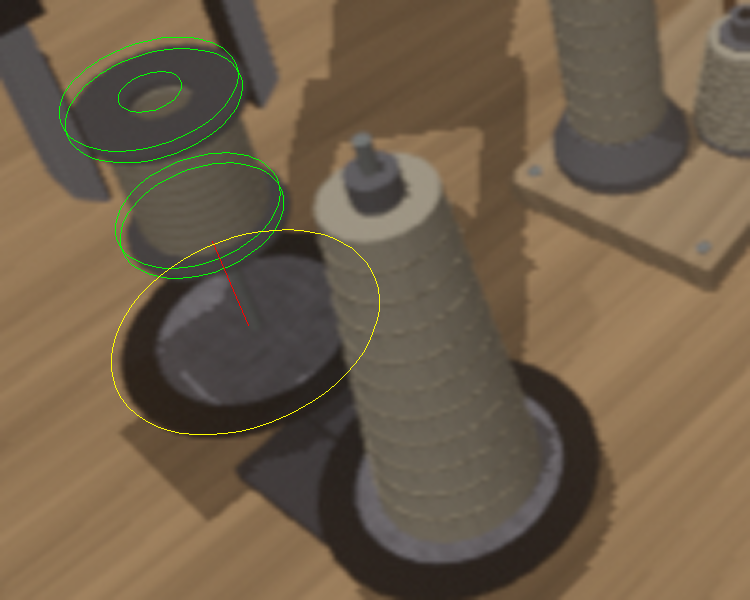

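The overlay shows a uniform camera bias of about (+9,+8) crop pixels on the spool, saucer and pin alike. Relative to each other they line up within about 3 mm, so I'll lower it.

```bash
python3 - <<'E'
from geo import *
move_linear([*PIN,.290],vel=.06); st()
move_linear([*PIN,.2755],vel=.03); st("down")
if abs(sense()["force"][2])<15:
    gripper_to(1.0); wait(.3); move_linear([*PIN,.47],vel=.18); st()
    movep([.45,-.1,.47],Q(60))
    p=get_image("top");q=get_image("scene")
    cv2.imwrite("pics/f1.png",np.hstack([cv2.resize(p["image"][130:270,380:480],(400,560)),cv2.resize(q["image"][220:360,60:160],(400,560))]))
    r=trace(p,"spool");print([(round(d["conf"],2),np.round(d["box"],1).tolist(),ray(p,d["box"][:2],.1)) for d in r[:2]])
E
```

```text
t=27.8 w=0.643 gf=29.9 F [ 0.  -0.1 -0.3] p [ 0.5165 -0.3167  0.2905]
down t=28.4 w=0.643 gf=29.9 F [ 1.  -0.1 -0.4] p [ 0.5163 -0.3165  0.2753]
 t=30.7 w=1.003 gf=0.0 F [ 0.2 -0.6 -0.1] p [ 0.5161 -0.3163  0.4685]
[(0.44, [447.2, 215.6, 10.8, 3.1], array([ 0.5402015 , -0.33068283]))]
```

View pics/f1.png

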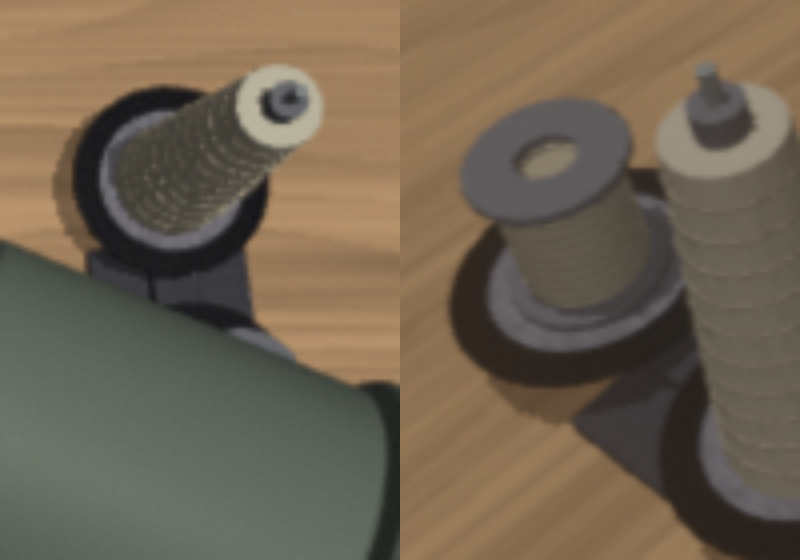

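In the right half the spool sits upright on the felt, flange centre at (547,160). Now I'll return the tube, then the cone.

```bash
python3 - <<'E'
from geo import *
for n in ("tube","cone"):
    movep([*TR[n],.44],Q(YR))
    grab(TR[n],.005+G[n]+.18,YR,30,0,.44)
    place(POS[n],.0185+G[n]+.18,YR,.44)
movep([.35,.1,.5],Q(YR)); move_joints([1.2,*sense()["qpos"][1:]])
p=get_image("top");b=p["image"]
c=cv2.resize(b[165:265,225:375],(750,500),interpolation=cv2.INTER_CUBIC)
d=cv2.resize(b[180:260,390:470],(400,400),interpolation=cv2.INTER_CUBIC)
cv2.imwrite("pics/f2.png",c)
q=get_image("scene");e=cv2.resize(q["image"][80:360,60:340],(400,400))
cv2.imwrite("pics/f3.png",np.hstack([d,e])); st()
E
```

```text
grip t=35.0 w=0.606 gf=30.0 F [ 0.2 -0.1  2.1] p [0.4332 0.3041 0.2951]
lift t=35.4 w=0.600 gf=30.0 F [ 0.5 -0.  -2.6] p [0.4333 0.3042 0.3155]
down t=39.0 w=0.604 gf=30.0 F [-0.  -0.8 -2.6] p [ 0.5327 -0.0344  0.3081]
clear t=40.5 w=0.999 gf=0.0 F [ 0.1 -0.8 -0.2] p [ 0.5323 -0.0343  0.4387]
grip t=43.7 w=0.528 gf=29.9 F [ 1.1  0.4 -0.7] p [0.5683 0.3207 0.3   ]
lift t=44.1 w=0.520 gf=29.9 F [-0.  -0.8 -2.1] p [0.5685 0.3208 0.3212]
down t=47.4 w=0.529 gf=29.9 F [ 0.  -0.3 -1.7] p [0.5152 0.0642 0.3132]
clear t=49.0 w=1.001 gf=0.0 F [ 0.1 -0.8 -0.7] p [0.5148 0.0642 0.4388]
 t=51.3 w=1.002 gf=0.0 F [-0.4  0.  -0.1] p [0.0489 0.3612 0.4989]
```

View pics/f2.png

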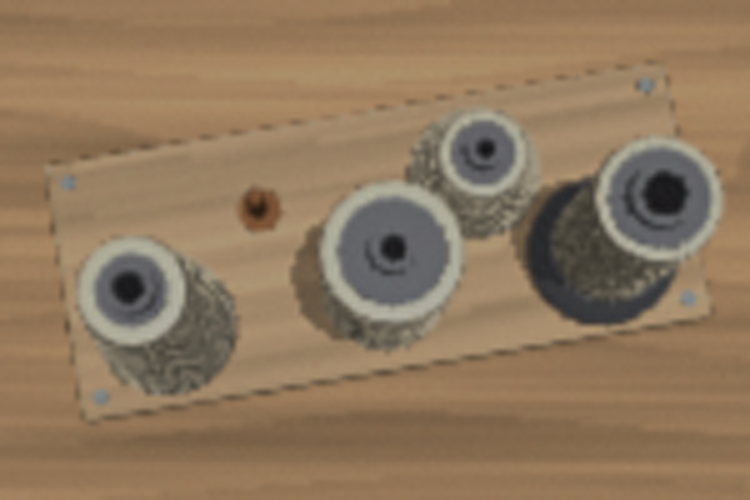

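View pics/f3.png

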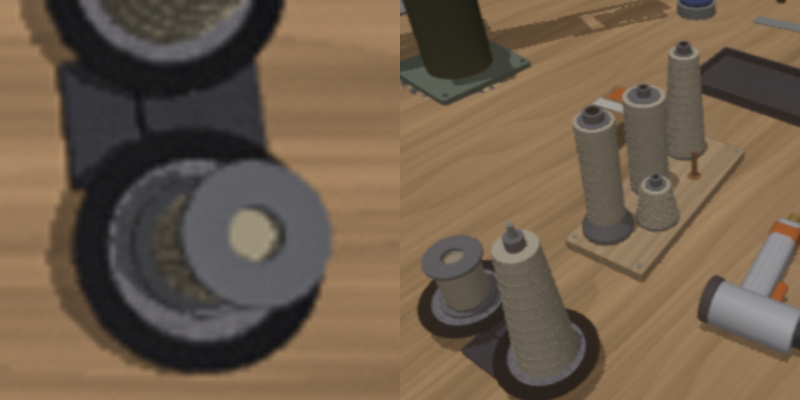

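The cone tip (128,287) and tube tip (393,247) are within about 1 mm of where they started. The spool sits on the felt within about 3 mm of the pin. Handing in.

```bash
python3 -c "
from rig import *
wait(.5);print(job_done())"
```

```text
the job is handed in; nothing more can be done
None
```

The job is handed in, though no verdict came back: the spool stands on the pin of the empty saucer, and the cone and tube are back on their own pegs, with nothing knocked over (about 52 s of the 122 s used).

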